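# Wind the sculptor's indexing turntable on to the pointer

### The arm

A 6-joint arm with a two-finger parallel gripper is mounted at the origin on the work surface. World frame = base frame: x ahead of the robot, y to its left, z up, the work surface at z = 0. Lengths are in m, angles in degrees, forces in N, time in s.
With the tool pointing down it reaches from about 0.3 to 0.75 m from the base axis. Payload 8.5 kg.
Tool frame: the origin (TCP) lies midway between the tips of the shut fingers; the grasp point (between the pads) lies 19 mm behind it (env.pinch_z is the z of the grasp point in the tool frame, in m); z points along the fingers, y is the line along which they close (so a half turn about z gives the same grasp; the last joint's range is limited). The gripper opens to 85 mm and grips with 20 to 120 N. Pads are 22 mm wide; open, the fingers measure 114 mm over their backs; the gripper's body (76 mm by 85 mm) begins 54 mm behind the grasp point. The pads swing forward as they close: fully open they stand 13 mm farther back than shut.
Start: joints at [-81.893, 21.807, 74.336, -0, 83.858, -12.336], TCP at [0.192, -0.515, 0.231] pointing down, gripper open.
Joint ranges: [-178.18, 178.18], [-50.72, 133.34], [12.68, 142.11], [-81.47, 261.47], [9.98, 163.14], [-165.26, 165.26]. Speed limits (degrees/s): [136.94, 136.94, 180, 180, 180, 180].

### API

Orientations are given as a 3x3 rotation matrix whose columns are the frame's x, y, z axes.
In Python, from rig import env gives the robot as it stands.
- The arm moves only by the tool arm_command, never from a script. Its argument "deltas" is a list of rows, each an object of numbers: "rx", "ry", "rz": the turn, a rotation vector about the tool's x, y, z in rad; "dx", "dy", "dz": the shift along the tool's x, y, z in m; "fingers": the finger opening in m, from 0 to 0.0854. In form: [{"rx": .., "ry": .., "rz": .., "dx": .., "dy": .., "dz": .., "fingers": ..}, ...]. A call has 1 to 12 rows; each row shifts and turns the commanded pose from where the row before left it, along the tool's axes as they then stand; what a row does not reach is not made up. A row lasts 1/10 s, in which the tool goes at most 50 mm and 8.59 degrees, less where a joint would pass 70% of its speed; a pose out of reach is approached as far as the arm can. A call is refused whole if a number of a shift passes 0.05 or a number of a turn 0.15, either way. A call with a gripper value outside its range is refused whole. The fingers move at their own pace and stop on an object; "squeeze" is the grip in N (left out, the last holds). Time passes only in rows, so rows that do not move let the fingers close. It gives the time, the measured TCP pose, the force, the opening and the grip force at its end, in the units of the state.
- env.observe(): the state, without advancing time (a new reading comes with each control period).
- env.get_image(name): name is "side" or "top" or "wrist"; returns a dict with "color" (420x560x3 uint8, blue, green, red), "camera_matrix" (3x3 intrinsics, pixels), "eye" and "orientation" of the camera in the world. Camera axes: x right, y up, looking along -z (the intrinsics and any distortion apply to the point x, -y, -z); pixel columns grow to the right and rows downward; lengths in m; the calibration is good to about 2 mm. The wrist camera is an equidistant fisheye: a pixel r from the principal point sees the ray r / f radians off the axis. A picture is of the moment at which its call begins. There is no depth.
- env.close_job(): hands the job in; it is judged then, once.
Trained networks look in a picture, given as the dict that the camera call returned (one of the last four; its "shot" number tells which), for a name from the list of things; names that differ only in an ending like _2 or _b are one class to them, and where a whole thing is asked for, a point or a joint stands for the part that bears it (a point fixed in the world has none). Each returns a list of dicts, best first, with "p" (0 to 1); they miss things now and then, are a little off and sometimes report something else, mostly with a low value. They report only what shows in the picture. A call takes as long as a camera call. They do not tell look-alikes from the thing itself.
- env.look_for(query, picture): "box" ([left, top, right, bottom] in pixels, round what is visible of it).
- env.tip_of(query, picture): "location" ([column, row] in pixels: a listed point, or the origin of a listed thing).
The state is a dict: "time_s": time; "q": joint angles; "qvel": joint speeds; "joint_efforts": joint torques, N m; "position": TCP position; "tool_rot": TCP orientation; "ft_force": force on the tool from outside, world axes, zero at the start; "wrist_torque": the same for the moment, N m; "grip_width": finger opening in m; "gripper_force": force on a finger pad.
Only numpy, scipy, OpenCV 4.12 (cv2) and the standard library are available. Lean on these libraries where they do the work, as an engineer would, in place of code of your own. Each camera call takes 0.05 s, during which the arm holds its last target. There are 200 camera calls.

### The job

The plaster figure on the indexing turntable has to be turned to its next working angle. Wind the turntable's lying handwheel anticlockwise (seen from above) (closed fingertips can push a spoke round), as many turns as it takes until the platter's arrow line stands at the tip of the steel pointer, and stop there without winding clearly past it. Do not force the wheel, leave the figure standing untouched on the platter, do not disturb the glue bottle, the glass jar and the roll of tape, and finish with the hand clear of everything.

Things in the scene. Friction and masses are not known exactly. Their poses are not given: they have to be found in the camera images.
- bed: The turntable's fixed grey cast bed, 150 x 440 mm, 28 mm thick, bolted to the table. Origin on the table directly below the handwheel's axis; its +y axis runs along the bed from the handwheel to the platter, whose axis is 260 mm away. A round shaft housing lies along the bed between the two, its top 42 mm above the table.
- wheel_axis (a point): Fixed point on the handwheel's vertical axis, 86 mm above the table, level with the rim's top. The dark steel wheel lies flat: rim 180 mm outside and 156 mm inside diameter, 70 to 86 mm above the table; hub 48 mm in diameter, 67 to 89 mm above the table. Below it all is open down to 42 mm above the table, but for a column 42 mm in diameter on the axis.
- spokes (a point): Fixed point on the wheel's axis, 79 mm above the table, at the spokes' mid height. Three straight spokes, 120 degrees apart, 14 mm wide, 12 mm thick, leave three windows from 24 to 78 mm from the axis for closed fingertips to reach through and push a spoke sideways. The wheel's angle is not reported and varies: find a gap by looking or touch; a fingertip may land on a spoke.
- worm_drive (a point): Fixed point on the wheel's axis, on the bed's top. The wheel swings freely through slack of 0 to 1 rad, then drives the worm: 36 wheel turns to one platter turn, both anticlockwise, taking about 0.2 N m (4 N at 50 mm from the axis). The worm holds the platter where it is left; pushing the platter itself does nothing. Turning back first crosses 1 rad of slack.
- platter (a joint): Turn of the platter since the start, rad, anticlockwise from above positive; 0 at every start. The platter is an aluminium disc, 240 mm in diameter, 16 mm thick, top 70 mm above the table, with black division lines at its edge every 15 degrees (longer ones every 30).
- platter_axis (a point): Fixed point on the platter's vertical axis, at the height of its top face, 70 mm above the table.
- arrow (a point): Outer end of the platter's one long arrow-headed black line (all other lines are short and plain), on the platter's top, 118 mm from its axis; the point's x axis points radially outward. It starts about one 30 degree division (24 to 36 degrees) clockwise of the pointer.
- pointer: Steel index pointer, a fixed arm ending in an upright 22 mm wide block beside the platter's rim, with a 4 mm wide black tongue on top, 76 mm above the table. Origin on the table on the platter's axis; its x axis points from there out through the tongue, whose tip is 123 mm out. The arrow is set when it lies along this x axis. It stands at a different angle at each start.
- figure: White plaster torso on a round wooden foot, 154 mm tall, foot 92 mm in diameter, about 0.6 kg, standing loose near the middle of the platter. Origin at the centre of its underside; it rides round with the platter.
- glue: White bottle, 60 mm in diameter, 150 mm tall, standing loose on the table. Origin at the centre of its underside. Bystander.
- jar: Clear glass beaker, 84 mm in diameter, 100 mm tall, standing loose on the table. Origin at the centre of its underside. Bystander.
- tape: Roll of brown tape lying flat, 110 mm in diameter, 45 mm high. Origin at the centre of its underside. Bystander.
Mind the look-alikes: they are no part of the job. What is meant by the figure is not green, purple or yellow, and is the larger of those in its own colour.

How it is judged:
By the outcome, as a careful person would: the job done as asked, in the order asked, and still so for the second after the job is handed in, with the robot touching nothing.
It also fails if it takes over 69 s, if anything falls off the work surface, if the arm or the gripper's body presses on something with over 40 N, if the wrist force passes 120 N, or if a joint passes its speed limit or range.

## Working session

There is one attempt and no reset: what is moved stays moved. The work goes in short steps, Python scripts to look and compute and a tool call to move; the robot and the scene stay as the last step left them, time stands still between calls to the robot, and variables do not carry over. Pictures are saved under pics/ and viewed, at most 10 in all, crops included, and the job is handed in when it is done.

Besides the shell and the picture viewer there is one more tool, called after ">>>" as name(argument=value, ...) on one line, values as JSON. arm_command: Moves the arm, as the interface text tells. Its arguments: {"type":"object","properties":{"deltas":{"type":"array"},"squeeze":{"type":"number"}},"required":["deltas"]}

```bash
mkdir -p pics
cat > h.py <<'E'
import numpy as np, cv2
from rig import env
def ray(im,px):
    K=im["camera_matrix"];x=(px[0]-K[0,2])/K[0,0];y=(px[1]-K[1,2])/K[1,1]
    d=np.array([x,-y,-1.]);return np.array(im["eye"]),np.array(im["orientation"])@d
def onz(im,px,z):
    e,d=ray(im,px);return e+d*(z-e[2])/d[2]
def proj(im,P):
    c=np.array(im["orientation"]).T@(np.array(P)-im["eye"]);K=im["camera_matrix"]
    return np.array([K[0,0]*c[0]/-c[2]+K[0,2],K[1,1]*-c[1]/-c[2]+K[1,2]])
E
python3 - <<'E'
from h import *
Z=dict(wheel_axis=.086,spokes=.079,platter_axis=.07,arrow=.07,pointer=0,bed=0,worm_drive=.028,figure=.07,glue=0,jar=0,tape=0)
for n in("top","side"):
    im=env.get_image(n);cv2.imwrite(f"pics/{n}0.png",im["color"]);print(n,im["eye"])
    for q,z in Z.items():
        for r in env.tip_of(q,im)[:3]: print(q,round(r["p"],2),np.round(r["location"]),onz(im,r["location"],z).round(3))
print(env.observe())
E
```

```text
top [ 0.40484583 -0.01246145  1.7271036 ]
wheel_axis 0.73 [301. 225.] [ 0.502 -0.102  0.086]
spokes 0.84 [305. 222.] [ 0.513 -0.115  0.079]
platter_axis 0.92 [223. 193.] [0.598 0.146 0.07 ]
arrow 0.73 [175. 302.] [0.255 0.281 0.07 ]
arrow 0.72 [238. 162.] [0.7   0.099 0.07 ]
pointer 0.58 [386. 199.] [ 0.601 -0.387  0.   ]
bed 0.61 [298. 224.] [ 0.51  -0.099  0.   ]
bed 0.26 [302. 224.] [ 0.513 -0.111  0.   ]
worm_drive 0.94 [301. 225.] [ 0.506 -0.106  0.028]
figure 0.86 [214. 275.] [0.341 0.164 0.07 ]
figure 0.82 [222. 193.] [0.6   0.149 0.07 ]
figure 0.62 [220. 127.] [0.812 0.16  0.07 ]
glue 0.92 [383. 201.] [ 0.593 -0.376  0.   ]
glue 0.48 [303. 221.] [ 0.52  -0.116  0.   ]
glue 0.48 [303. 225.] [ 0.509 -0.115  0.   ]
jar 0.66 [179. 300.] [0.257 0.283 0.   ]
jar 0.65 [222. 192.] [0.61  0.154 0.   ]
tape 0.76 [381. 276.] [ 0.348 -0.373  0.   ]
side [0.06951187 0.96294321 0.96714372]
wheel_axis 0.56 [312. 196.] [ 0.51  -0.111  0.086]
spokes 0.62 [216. 228.] [0.697 0.119 0.079]
spokes 0.58 [308. 198.] [ 0.521 -0.11   0.079]
platter_axis 0.78 [245. 245.] [0.597 0.138 0.07 ]
arrow 0.68 
[... 538 characters left out ...]
8576853e+01, -1.23349282e+01]), 'qvel': array([ 0.06161718,  0.04956341, -0.07138678,  0.08473972,  0.04517287,
        0.08688595]), 'joint_efforts': array([-1.04545372e-03, -4.48340070e+01, -2.31460887e+01, -2.70965129e-04,
        6.21168983e-04,  2.19273960e-05]), 'position': array([ 0.19212477, -0.5153308 ,  0.23133169]), 'tool_rot': array([[ 9.37011791e-01,  3.49297727e-01,  2.96191750e-05],
       [ 3.49297727e-01, -9.37011792e-01, -9.83441445e-06],
       [ 2.43183777e-05,  1.95608728e-05, -1.00000000e+00]]), 'ft_force': array([0.8667461 , 0.40466857, 0.61877917]), 'wrist_torque': array([-0.01166906,  0.04259091,  0.02309895]), 'gripper_force': 0.0, 'grip_width': 0.08533285701942343}
```

View pics/top0.png

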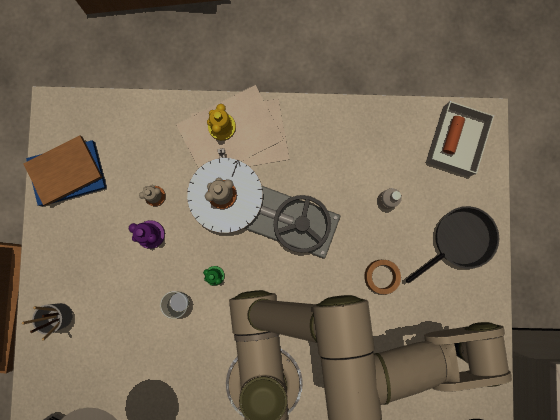

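View pics/side0.png

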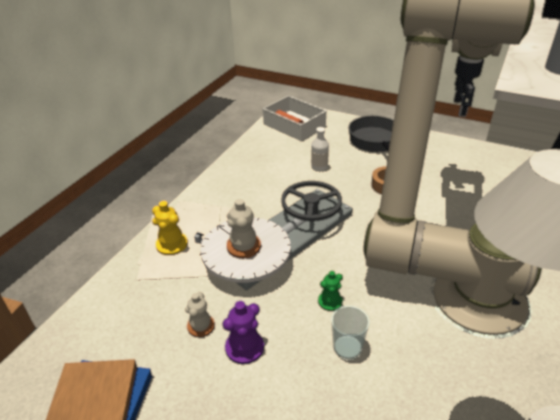

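Top view: wheel near pixel (301,224), platter near (223,194) with the white figure on it, pointer near (222,153), arrow tip near (238,162). Everything agrees with the 260 mm axis spacing. I'll move over the wheel with shut fingers and look from the wrist.

>>> arm_command(deltas=[{"dx": 0.036,"dy": -0.023,"dz": -0.005,"fingers": 0},{"dx": 0.036,"dy": -0.023,"dz": -0.005},{"dx": 0.036,"dy": -0.023,"dz": -0.005},{"dx": 0.036,"dy": -0.023,"dz": -0.005},{"dx": 0.036,"dy": -0.023,"dz": -0.005},{"dx": 0.036,"dy": -0.023,"dz": -0.005},{"dx": 0.036,"dy": -0.023,"dz": -0.005},{"dx": 0.036,"dy": -0.023,"dz": -0.005},{"dx": 0.036,"dy": -0.023,"dz": -0.005},{"dx": 0.036,"dy": -0.023,"dz": -0.005},{"dx": 0.036,"dy": -0.023,"dz": -0.005},{"dx": 0.036,"dy": -0.023,"dz": -0.005}], squeeze=30)

```text
invalid input
```

```bash
cat >> h.py <<'E'
def wray(im,px):
    K=im["camera_matrix"];u=np.array([(px[0]-K[0,2])/K[0,0],(px[1]-K[1,2])/K[1,1]]);r=np.linalg.norm(u)+1e-9
    d=np.array([u[0]/r*np.sin(r),-u[1]/r*np.sin(r),-np.cos(r)]);return np.array(im["eye"]),np.array(im["orientation"])@d
def wonz(im,px,z):
    e,d=wray(im,px);return e+d*(z-e[2])/d[2]
def wproj(im,P):
    c=np.array(im["orientation"]).T@(np.array(P)-im["eye"]);v=np.array([c[0],-c[1]]);n=np.linalg.norm(v)
    t=np.arctan2(n,-c[2]);K=im["camera_matrix"];return np.array([K[0,2],K[1,2]])+K[0,0]*t*v/n
E
python3 - <<'E'
from h import *
Z=dict(wheel_axis=.086,spokes=.079,platter_axis=.07,arrow=.07,pointer=0,worm_drive=.028,figure=.07,glue=0)
im=env.get_image("wrist");cv2.imwrite("pics/w0.png",im["color"]);print(im["eye"],im["camera_matrix"],im["orientation"].round(3) if hasattr(im["orientation"],"round") else im["orientation"])
for q,z in Z.items():
    for r in env.tip_of(q,im)[:3]: print(q,round(r["p"],2),np.round(r["location"]),wonz(im,r["location"],z).round(3))
o=env.observe();print(o["time_s"],o["position"],o["q"])
E
```

```text
[ 0.25571921 -0.49192415  0.373694  ] [[325.1922621    0.         277.62681842]
 [  0.         325.1922621  211.82160371]
 [  0.           0.           1.        ]] [[ 0.349  0.903  0.251]
 [-0.937  0.336  0.094]
 [ 0.    -0.268  0.963]]
1.65 [ 0.19210897 -0.51534751  0.23131741] [-8.18921254e+01  2.18078187e+01  7.43347283e+01  1.22705476e-03
  8.38582696e+01 -1.23340934e+01]
```

View pics/w0.png

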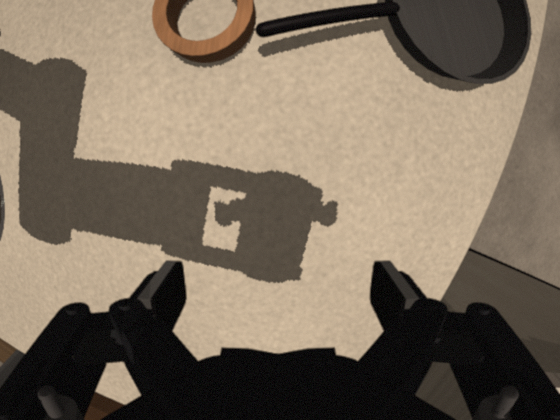

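The picture only shows the start pose (tape at (203,25), pan top right), because the move was refused. I'll give all the keys in each row.

>>> arm_command(deltas=[{"rx": 0,"ry": 0,"rz": 0,"dx": 0.036,"dy": -0.023,"dz": -0.005,"fingers": 0.0},{"rx": 0,"ry": 0,"rz": 0,"dx": 0.036,"dy": -0.023,"dz": -0.005,"fingers": 0.0},{"rx": 0,"ry": 0,"rz": 0,"dx": 0.036,"dy": -0.023,"dz": -0.005,"fingers": 0.0},{"rx": 0,"ry": 0,"rz": 0,"dx": 0.036,"dy": -0.023,"dz": -0.005,"fingers": 0.0},{"rx": 0,"ry": 0,"rz": 0,"dx": 0.036,"dy": -0.023,"dz": -0.005,"fingers": 0.0},{"rx": 0,"ry": 0,"rz": 0,"dx": 0.036,"dy": -0.023,"dz": -0.005,"fingers": 0.0},{"rx": 0,"ry": 0,"rz": 0,"dx": 0.036,"dy": -0.023,"dz": -0.005,"fingers": 0.0},{"rx": 0,"ry": 0,"rz": 0,"dx": 0.036,"dy": -0.023,"dz": -0.005,"fingers": 0.0},{"rx": 0,"ry": 0,"rz": 0,"dx": 0.036,"dy": -0.023,"dz": -0.005,"fingers": 0.0}], squeeze=30)

```text
time_s: 2.55
position: [0.4242, -0.2067, 0.2767]
tool_rot: [[0.937, 0.349, 0.0], [0.349, -0.937, -0.0], [0.0, 0.0, -1.0]]
ft_force: [0.3, -1.4, -0.4]
grip_width: 0.0
gripper_force: 0.0
```

```bash
cat > look.py <<'E'
import sys
from h import *
Z=dict(wheel_axis=.086,spokes=.079,platter_axis=.07,arrow=.07,pointer=0,worm_drive=.028,figure=.07)
im=env.get_image("wrist");cv2.imwrite(f"pics/{sys.argv[1]}.png",im["color"]);np.savez(f"pics/{sys.argv[1]}.npz",**{k:im[k] for k in("color","camera_matrix","eye","orientation")})
for q,z in Z.items():
    for r in env.tip_of(q,im)[:2]: print(q,round(r["p"],2),np.round(r["location"]),wonz(im,r["location"],z).round(4))
o=env.observe();print(o["time_s"],o["position"])
E
python3 look.py w1
```

```text
wheel_axis 0.96 [215.  80.] [ 0.509  -0.1075  0.086 ]
wheel_axis 0.27 [228.  86.] [ 0.5081 -0.1222  0.086 ]
spokes 0.94 [217.  81.] [ 0.5095 -0.1085  0.079 ]
worm_drive 0.59 [225.  89.] [ 0.5066 -0.1096  0.028 ]
worm_drive 0.22 [216.  81.] [ 0.5122 -0.0964  0.028 ]
figure 0.58 [ 36. 151.] [0.3639 0.1085 0.07  ]
2.95 [ 0.42281008 -0.20915364  0.27614291]
```

>>> arm_command(deltas=[{"rx": 0,"ry": 0,"rz": 0,"dx": 0.028,"dy": -0.0225,"dz": -0.004,"fingers": 0.0},{"rx": 0,"ry": 0,"rz": 0,"dx": 0.028,"dy": -0.0225,"dz": -0.004,"fingers": 0.0},{"rx": 0,"ry": 0,"rz": 0,"dx": 0.028,"dy": -0.0225,"dz": -0.004,"fingers": 0.0},{"rx": 0,"ry": 0,"rz": 0,"dx": 0.028,"dy": -0.0225,"dz": -0.004,"fingers": 0.0},{"rx": 0,"ry": 0,"rz": 0,"dx": 0.028,"dy": -0.0225,"dz": -0.004,"fingers": 0.0},{"rx": 0,"ry": 0,"rz": 0,"dx": 0.028,"dy": -0.0225,"dz": -0.004,"fingers": 0.0},{"rx": 0,"ry": 0,"rz": 0,"dx": 0.028,"dy": -0.0225,"dz": -0.004,"fingers": 0.0},{"rx": 0,"ry": 0,"rz": 0,"dx": 0.028,"dy": -0.0225,"dz": -0.004,"fingers": 0.0},{"rx": 0,"ry": 0,"rz": 0,"dx": 0,"dy": 0,"dz": 0,"fingers": 0.0}])

```text
time_s: 3.85
position: [0.5717, 0.0405, 0.308]
tool_rot: [[0.936, 0.351, 0.0], [0.351, -0.936, 0.001], [0.0, -0.001, -1.0]]
ft_force: [-0.5, 0.1, -0.0]
grip_width: -0.0
gripper_force: 0.0
```

```bash
python3 look.py w2; python3 -c "
import cv2,numpy as np
cv2.imwrite('pics/w12.png',np.vstack([cv2.resize(cv2.imread('pics/w%d.png'%i),(400,300)) for i in (1,2)]))"
```

```text
wheel_axis 0.83 [369. 267.] [ 0.5131 -0.1059  0.086 ]
spokes 0.78 [369. 268.] [ 0.5092 -0.11    0.079 ]
arrow 0.98 [271.  58.] [0.7058 0.0987 0.07  ]
worm_drive 0.75 [358. 254.] [ 0.5068 -0.1081  0.028 ]
worm_drive 0.27 [ 91. 295.] [0.277  0.2679 0.028 ]
figure 0.84 [203. 129.] [0.5999 0.1447 0.07  ]
figure 0.63 [ 60. 164.] [0.4949 0.3319 0.07  ]
4.25 [0.57017918 0.03779904 0.3084594 ]
```

View pics/w12.png

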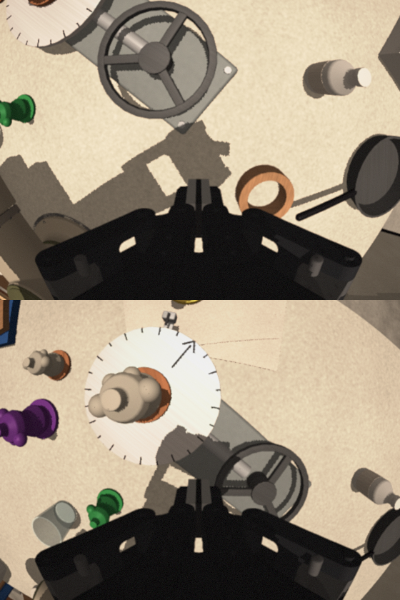

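The top half shows the wheel with its three spokes; the bottom half shows the arrow tip near (195,342) and the pointer near (170,318). I'll rectify both views onto their own planes.

```bash
cat >> h.py <<'E'
def rect(im,z,x0,x1,y0,y1,s):
    # image: columns grow with -y, rows with -x ; s m per pixel
    X=np.arange(x1,x0,-s);Y=np.arange(y1,y0,-s);P=np.stack([np.repeat(X[:,None],len(Y),1),np.repeat(Y[None],len(X),0),np.full((len(X),len(Y)),z)],-1)
    c=(P-im["eye"])@np.array(im["orientation"]);v=np.stack([c[...,0],-c[...,1]],-1);n=np.linalg.norm(v,axis=-1)
    t=np.arctan2(n,-c[...,2]);K=im["camera_matrix"];m=np.array([K[0,2],K[1,2]])+K[0,0]*(t/n)[...,None]*v
    return cv2.remap(im["color"],m[...,0].astype(np.float32),m[...,1].astype(np.float32),cv2.INTER_CUBIC)
E
python3 - <<'E'
from h import *
a=np.load("pics/w2.npz");b=np.load("pics/w1.npz")
A=rect(a,.07,.46,.76,0.0,.3,.00075);B=rect(b,.079,.39,.63,-.23,.01,.0006)
cv2.imwrite("pics/r0.png",np.hstack([A[:400,:400],B[:400,:400]]))
# edge fit of platter: radial white->other transitions
g=cv2.cvtColor(rect(a,.07,.46,.76,0.0,.3,.0005),cv2.COLOR_BGR2GRAY).astype(float)
from scipy.optimize import least_squares
c=np.array([.599,.146])
for it in range(3):
    pts=[]
    for t in np.radians(np.arange(0,360,2)):
        r=np.arange(.106,.136,.0005);p=c+r[:,None]*[np.cos(t),np.sin(t)]
        m=cv2.remap(cv2.GaussianBlur(g,(5,5),0).astype(np.float32),((.3-p[:,1])/.0005).astype(np.float32)[:,None],((.76-p[:,0])/.0005).astype(np.float32)[:,None],cv2.INTER_LINEAR).ravel()
        d=np.diff(m);i=d.argmin()
        if d[i]<-6: pts.append(p[i])
    pts=np.array(pts);s=least_squares(lambda v:np.hypot(*(pts-v[:2]).T)-v[2],[*c,.12],loss="soft_l1",f_scale=.001);c=s.x[:2];print(len(pts),s.x,np.median(abs(s.fun)))
E
```

```text
74 [0.59548502 0.13644496 0.11732731] 0.0006957324135598852
85 [0.59443445 0.1344881  0.11600493] 0.0011386213647309879
88 [0.59240475 0.13345363 0.11613239] 0.0037741910883925325
```

View pics/r0.png

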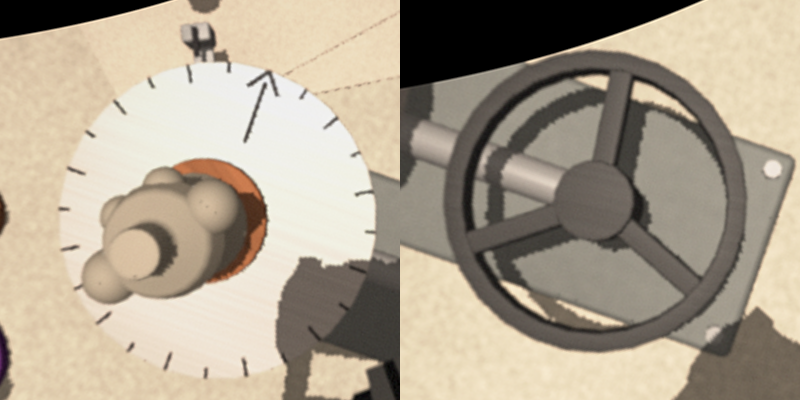

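Left: arrow tip at (268,71), pointer block near (197,40), disc centre about (217,220), giving an axis at (0.595,0.137). Right: hub centre (593,201), spokes at about -11, 109 and -131 degrees, axis at (0.509,-0.108). The spacing comes to 260 mm, as it should. Next I'll measure the pointer more finely and move over a gap.

Run:
```python
from h import *
a=np.load("pics/w2.npz")
A=rect(a,.076,.69,.76,.07,.18,.0002)
cv2.imwrite("pics/r1.png",A)
```

```text
(no output)
```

View pics/r1.png

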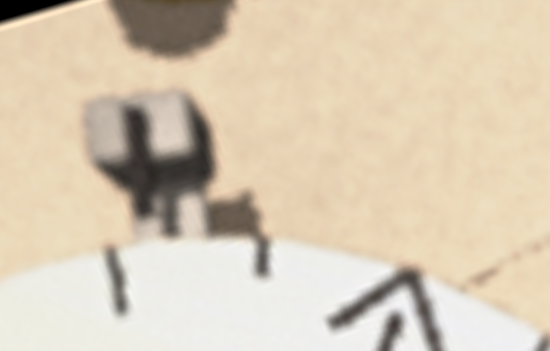

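>>> arm_command(deltas=[{"rx": 0,"ry": 0,"rz": 0,"dx": -0.022,"dy": 0.033,"dz": 0,"fingers": 0.0},{"rx": 0,"ry": 0,"rz": 0,"dx": -0.022,"dy": 0.033,"dz": 0,"fingers": 0.0},{"rx": 0,"ry": 0,"rz": 0,"dx": -0.022,"dy": 0.033,"dz": 0,"fingers": 0.0},{"rx": 0,"ry": 0,"rz": 0,"dx": -0.022,"dy": 0.033,"dz": 0,"fingers": 0.0},{"rx": 0,"ry": 0,"rz": 0,"dx": -0.022,"dy": 0.033,"dz": 0,"fingers": 0.0},{"rx": 0,"ry": 0,"rz": 0,"dx": 0,"dy": 0,"dz": 0.04,"fingers": 0.0},{"rx": 0,"ry": 0,"rz": 0,"dx": 0,"dy": 0,"dz": 0.04,"fingers": 0.0},{"rx": 0,"ry": 0,"rz": 0,"dx": 0,"dy": 0,"dz": 0.04,"fingers": 0.0},{"rx": 0,"ry": 0,"rz": 0,"dx": 0,"dy": 0,"dz": 0.04,"fingers": 0.0},{"rx": 0,"ry": 0,"rz": 0,"dx": 0,"dy": 0,"dz": 0,"fingers": 0.0}])

```text
time_s: 5.25
position: [0.5226, -0.1536, 0.1442]
tool_rot: [[0.937, 0.348, -0.008], [0.348, -0.937, 0.005], [-0.006, -0.007, -1.0]]
ft_force: [0.1, 0.4, -0.1]
grip_width: 0.0002
gripper_force: 0.0
```

The pointer tongue runs through (133,110), (142,160) and (145,195), a radial line at about 6.3°. The arrow is at -18.7°, so the platter needs about 25°, or roughly 2.5 wheel turns after the slack. Now I'll go down into the gap.

>>> arm_command(deltas=[{"rx": 0,"ry": 0,"rz": 0,"dx": 0.001,"dy": 0.003,"dz": 0,"fingers": 0.0},{"rx": 0,"ry": 0,"rz": 0,"dx": 0,"dy": 0,"dz": 0.025,"fingers": 0.0},{"rx": 0,"ry": 0,"rz": 0,"dx": 0,"dy": 0,"dz": 0.025,"fingers": 0.0},{"rx": 0,"ry": 0,"rz": 0,"dx": 0,"dy": 0,"dz": 0.02,"fingers": 0.0},{"rx": 0,"ry": 0,"rz": 0,"dx": 0,"dy": 0,"dz": 0.018,"fingers": 0.0},{"rx": 0,"ry": 0,"rz": 0,"dx": 0,"dy": 0,"dz": 0,"fingers": 0.0}])

```text
time_s: 5.85
position: [0.5274, -0.1573, 0.0609]
tool_rot: [[0.937, 0.349, 0.0], [0.349, -0.937, -0.0], [0.0, 0.0, -1.0]]
ft_force: [-0.5, 0.8, 0.7]
grip_width: 0.0002
gripper_force: 0.0
```

>>> arm_command(deltas=[{"rx": 0,"ry": 0,"rz": 0,"dx": 0.0135,"dy": -0.0018,"dz": 0,"fingers": 0.0},{"rx": 0,"ry": 0,"rz": 0,"dx": 0.0125,"dy": -0.0052,"dz": 0,"fingers": 0.0},{"rx": 0,"ry": 0,"rz": 0,"dx": 0.0108,"dy": -0.0083,"dz": 0,"fingers": 0.0},{"rx": 0,"ry": 0,"rz": 0,"dx": 0.0083,"dy": -0.0108,"dz": 0,"fingers": 0.0},{"rx": 0,"ry": 0,"rz": 0,"dx": 0.0052,"dy": -0.0125,"dz": 0,"fingers": 0.0},{"rx": 0,"ry": 0,"rz": 0,"dx": 0.0018,"dy": -0.0135,"dz": 0,"fingers": 0.0}])

```text
time_s: 6.45
position: [0.5578, -0.0886, 0.0605]
tool_rot: [[0.937, 0.35, 0.001], [0.35, -0.937, -0.001], [0.0, 0.001, -1.0]]
ft_force: [0.8, -4.0, -0.3]
grip_width: -0.0001
gripper_force: 1.7
```

>>> arm_command(deltas=[{"rx": 0,"ry": 0,"rz": 0,"dx": -0.0018,"dy": -0.0135,"dz": 0,"fingers": 0.0},{"rx": 0,"ry": 0,"rz": 0,"dx": -0.0052,"dy": -0.0125,"dz": 0,"fingers": 0.0},{"rx": 0,"ry": 0,"rz": 0,"dx": -0.0083,"dy": -0.0108,"dz": 0,"fingers": 0.0},{"rx": 0,"ry": 0,"rz": 0,"dx": -0.0108,"dy": -0.0083,"dz": 0,"fingers": 0.0},{"rx": 0,"ry": 0,"rz": 0,"dx": -0.0125,"dy": -0.0052,"dz": 0,"fingers": 0.0},{"rx": 0,"ry": 0,"rz": 0,"dx": -0.0135,"dy": -0.0018,"dz": 0,"fingers": 0.0},{"rx": 0,"ry": 0,"rz": 0,"dx": -0.0135,"dy": 0.0018,"dz": 0,"fingers": 0.0},{"rx": 0,"ry": 0,"rz": 0,"dx": -0.0125,"dy": 0.0052,"dz": 0,"fingers": 0.0},{"rx": 0,"ry": 0,"rz": 0,"dx": -0.0108,"dy": 0.0083,"dz": 0,"fingers": 0.0},{"rx": 0,"ry": 0,"rz": 0,"dx": -0.0083,"dy": 0.0108,"dz": 0,"fingers": 0.0},{"rx": 0,"ry": 0,"rz": 0,"dx": -0.0052,"dy": 0.0125,"dz": 0,"fingers": 0.0},{"rx": 0,"ry": 0,"rz": 0,"dx": -0.0018,"dy": 0.0135,"dz": 0,"fingers": 0.0}])

```text
time_s: 7.65
position: [0.4589, -0.1264, 0.06]
tool_rot: [[0.937, 0.349, -0.002], [0.349, -0.937, 0.002], [-0.001, -0.002, -1.0]]
ft_force: [-0.1, 4.0, -0.8]
grip_width: -0.0003
gripper_force: 1.8
```

>>> arm_command(deltas=[{"rx": 0,"ry": 0,"rz": 0,"dx": 0.0018,"dy": 0.0135,"dz": 0,"fingers": 0.0},{"rx": 0,"ry": 0,"rz": 0,"dx": 0.0052,"dy": 0.0125,"dz": 0,"fingers": 0.0},{"rx": 0,"ry": 0,"rz": 0,"dx": 0.0083,"dy": 0.0108,"dz": 0,"fingers": 0.0},{"rx": 0,"ry": 0,"rz": 0,"dx": 0.0108,"dy": 0.0083,"dz": 0,"fingers": 0.0},{"rx": 0,"ry": 0,"rz": 0,"dx": 0.0125,"dy": 0.0052,"dz": 0,"fingers": 0.0},{"rx": 0,"ry": 0,"rz": 0,"dx": 0.0135,"dy": 0.0018,"dz": 0,"fingers": 0.0},{"rx": 0,"ry": 0,"rz": 0,"dx": 0.0135,"dy": -0.0018,"dz": 0,"fingers": 0.0},{"rx": 0,"ry": 0,"rz": 0,"dx": 0.0125,"dy": -0.0052,"dz": 0,"fingers": 0.0},{"rx": 0,"ry": 0,"rz": 0,"dx": 0.0108,"dy": -0.0083,"dz": 0,"fingers": 0.0},{"rx": 0,"ry": 0,"rz": 0,"dx": 0.0083,"dy": -0.0108,"dz": 0,"fingers": 0.0},{"rx": 0,"ry": 0,"rz": 0,"dx": 0.0052,"dy": -0.0125,"dz": 0,"fingers": 0.0},{"rx": 0,"ry": 0,"rz": 0,"dx": 0.0018,"dy": -0.0135,"dz": 0,"fingers": 0.0}])

```text
time_s: 8.85
position: [0.5583, -0.0894, 0.0605]
tool_rot: [[0.937, 0.349, 0.002], [0.349, -0.937, -0.001], [0.001, 0.002, -1.0]]
ft_force: [1.3, -4.1, -0.3]
grip_width: 0.0004
gripper_force: 1.8
```

>>> arm_command(deltas=[{"rx": 0,"ry": 0,"rz": 0,"dx": -0.0018,"dy": -0.0135,"dz": 0,"fingers": 0.0},{"rx": 0,"ry": 0,"rz": 0,"dx": -0.0052,"dy": -0.0125,"dz": 0,"fingers": 0.0},{"rx": 0,"ry": 0,"rz": 0,"dx": -0.0083,"dy": -0.0108,"dz": 0,"fingers": 0.0},{"rx": 0,"ry": 0,"rz": 0,"dx": -0.0108,"dy": -0.0083,"dz": 0,"fingers": 0.0},{"rx": 0,"ry": 0,"rz": 0,"dx": -0.0125,"dy": -0.0052,"dz": 0,"fingers": 0.0},{"rx": 0,"ry": 0,"rz": 0,"dx": -0.0135,"dy": -0.0018,"dz": 0,"fingers": 0.0},{"rx": 0,"ry": 0,"rz": 0,"dx": -0.0135,"dy": 0.0018,"dz": 0,"fingers": 0.0},{"rx": 0,"ry": 0,"rz": 0,"dx": -0.0125,"dy": 0.0052,"dz": 0,"fingers": 0.0},{"rx": 0,"ry": 0,"rz": 0,"dx": -0.0108,"dy": 0.0083,"dz": 0,"fingers": 0.0},{"rx": 0,"ry": 0,"rz": 0,"dx": -0.0083,"dy": 0.0108,"dz": 0,"fingers": 0.0},{"rx": 0,"ry": 0,"rz": 0,"dx": -0.0052,"dy": 0.0125,"dz": 0,"fingers": 0.0},{"rx": 0,"ry": 0,"rz": 0,"dx": -0.0018,"dy": 0.0135,"dz": 0,"fingers": 0.0}])

```text
time_s: 10.05
position: [0.4591, -0.1264, 0.0601]
tool_rot: [[0.937, 0.349, -0.002], [0.349, -0.937, 0.002], [-0.001, -0.002, -1.0]]
ft_force: [0.6, 3.9, -0.6]
grip_width: -0.0003
gripper_force: 1.8
```

>>> arm_command(deltas=[{"rx": 0,"ry": 0,"rz": 0,"dx": 0.0018,"dy": 0.0135,"dz": 0,"fingers": 0.0},{"rx": 0,"ry": 0,"rz": 0,"dx": 0.0052,"dy": 0.0125,"dz": 0,"fingers": 0.0},{"rx": 0,"ry": 0,"rz": 0,"dx": 0.0083,"dy": 0.0108,"dz": 0,"fingers": 0.0},{"rx": 0,"ry": 0,"rz": 0,"dx": 0.0108,"dy": 0.0083,"dz": 0,"fingers": 0.0},{"rx": 0,"ry": 0,"rz": 0,"dx": 0.0125,"dy": 0.0052,"dz": 0,"fingers": 0.0},{"rx": 0,"ry": 0,"rz": 0,"dx": 0.0135,"dy": 0.0018,"dz": 0,"fingers": 0.0},{"rx": 0,"ry": 0,"rz": 0,"dx": 0.0135,"dy": -0.0018,"dz": 0,"fingers": 0.0},{"rx": 0,"ry": 0,"rz": 0,"dx": 0.0125,"dy": -0.0052,"dz": 0,"fingers": 0.0},{"rx": 0,"ry": 0,"rz": 0,"dx": 0.0108,"dy": -0.0083,"dz": 0,"fingers": 0.0},{"rx": 0,"ry": 0,"rz": 0,"dx": 0.0083,"dy": -0.0108,"dz": 0,"fingers": 0.0},{"rx": 0,"ry": 0,"rz": 0,"dx": 0.0052,"dy": -0.0125,"dz": 0,"fingers": 0.0},{"rx": 0,"ry": 0,"rz": 0,"dx": 0.0018,"dy": -0.0135,"dz": 0,"fingers": 0.0}])

```text
time_s: 11.25
position: [0.5583, -0.0894, 0.0605]
tool_rot: [[0.937, 0.349, 0.002], [0.349, -0.937, -0.001], [0.001, 0.002, -1.0]]
ft_force: [1.0, -4.3, -0.6]
grip_width: 0.0002
gripper_force: 1.8
```

>>> arm_command(deltas=[{"rx": 0,"ry": 0,"rz": 0,"dx": 0,"dy": 0.012,"dz": 0,"fingers": 0.0},{"rx": 0,"ry": 0,"rz": 0,"dx": 0,"dy": 0,"dz": 0,"fingers": 0.0},{"rx": 0,"ry": 0,"rz": 0,"dx": 0,"dy": 0,"dz": -0.04,"fingers": 0.0},{"rx": 0,"ry": 0,"rz": 0,"dx": 0,"dy": 0,"dz": -0.04,"fingers": 0.0},{"rx": 0,"ry": 0,"rz": 0,"dx": 0,"dy": 0,"dz": -0.04,"fingers": 0.0},{"rx": 0,"ry": 0,"rz": 0,"dx": 0,"dy": 0,"dz": -0.04,"fingers": 0.0},{"rx": 0,"ry": 0,"rz": 0,"dx": 0,"dy": 0,"dz": -0.04,"fingers": 0.0},{"rx": 0,"ry": 0,"rz": 0,"dx": 0,"dy": 0,"dz": -0.04,"fingers": 0.0},{"rx": 0,"ry": 0,"rz": 0,"dx": 0.02,"dy": -0.035,"dz": -0.02,"fingers": 0.0},{"rx": 0,"ry": 0,"rz": 0,"dx": 0.02,"dy": -0.035,"dz": 0,"fingers": 0.0},{"rx": 0,"ry": 0,"rz": 0,"dx": 0.02,"dy": -0.035,"dz": 0,"fingers": 0.0},{"rx": 0,"ry": 0,"rz": 0,"dx": 0.02,"dy": -0.035,"dz": 0,"fingers": 0.0}])

```text
time_s: 12.45
position: [0.5881, 0.059, 0.3205]
tool_rot: [[0.937, 0.348, 0.0], [0.348, -0.937, 0.0], [0.001, -0.0, -1.0]]
ft_force: [-0.1, -0.3, -0.5]
grip_width: 0.0
gripper_force: 0.0
```

>>> arm_command(deltas=[{"rx": 0,"ry": 0,"rz": 0,"dx": 0.03,"dy": -0.02,"dz": 0,"fingers": 0.0},{"rx": 0,"ry": 0,"rz": 0,"dx": 0.03,"dy": -0.02,"dz": 0,"fingers": 0.0},{"rx": 0,"ry": 0,"rz": 0,"dx": 0,"dy": 0,"dz": 0,"fingers": 0.0},{"rx": 0,"ry": 0,"rz": 0,"dx": 0,"dy": 0,"dz": 0,"fingers": 0.0}])

```text
time_s: 12.85
position: [0.6303, 0.1164, 0.3197]
tool_rot: [[0.937, 0.35, -0.001], [0.35, -0.937, 0.0], [-0.001, -0.0, -1.0]]
ft_force: [0.4, -0.8, 0.0]
grip_width: 0.0002
gripper_force: 0.0
```

```bash
python3 look.py w3;python3 - <<'E'
from h import *
a=np.load("pics/w3.npz")
A=rect(a,.07,.45,.75,.0,.3,.00075);B=rect(a,.07,.66,.74,.10,.18,.0002)
cv2.imwrite("pics/r2.png",np.hstack([A[:400,:400],B[:400,:400]]))
E
```

```text
wheel_axis 0.81 [392. 315.] [ 0.5098 -0.1045  0.086 ]
spokes 0.7 [392. 314.] [ 0.508  -0.1083  0.079 ]
arrow 0.68 [284. 110.] [0.7115 0.1388 0.07  ]
worm_drive 0.59 [384. 300.] [ 0.5029 -0.1128  0.028 ]
worm_drive 0.51 [128. 328.] [0.2889 0.2712 0.028 ]
figure 0.95 [301.  33.] [0.8087 0.1531 0.07  ]
figure 0.9 [ 93. 210.] [0.5031 0.3455 0.07  ]
13.25 [0.62994827 0.11601483 0.3206286 ]
```

View pics/r2.png

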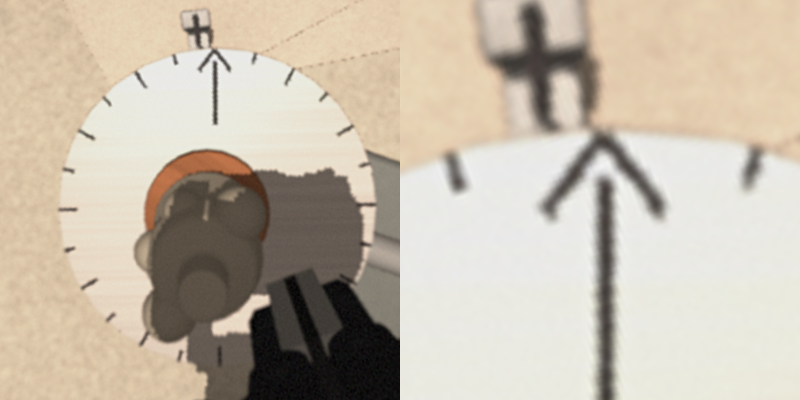

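Axis at about column 615 in the zoomed half. Arrow tip (602,135) is at 1.3°; pointer tongue (535,10) to (548,125) is at 6.4°. That leaves about 5.1°, or 184° at the wheel. The figure stands where it was. I'll go back the same way and push another half turn.

>>> arm_command(deltas=[{"rx": 0,"ry": 0,"rz": 0,"dx": -0.03,"dy": 0.02,"dz": 0,"fingers": 0.0},{"rx": 0,"ry": 0,"rz": 0,"dx": -0.03,"dy": 0.02,"dz": 0,"fingers": 0.0},{"rx": 0,"ry": 0,"rz": 0,"dx": -0.02,"dy": 0.035,"dz": 0,"fingers": 0.0},{"rx": 0,"ry": 0,"rz": 0,"dx": -0.02,"dy": 0.035,"dz": 0,"fingers": 0.0},{"rx": 0,"ry": 0,"rz": 0,"dx": -0.02,"dy": 0.035,"dz": 0,"fingers": 0.0},{"rx": 0,"ry": 0,"rz": 0,"dx": -0.02,"dy": 0.035,"dz": 0.02,"fingers": 0.0},{"rx": 0,"ry": 0,"rz": 0,"dx": 0,"dy": 0,"dz": 0.04,"fingers": 0.0},{"rx": 0,"ry": 0,"rz": 0,"dx": 0,"dy": 0,"dz": 0.04,"fingers": 0.0},{"rx": 0,"ry": 0,"rz": 0,"dx": 0,"dy": 0,"dz": 0.04,"fingers": 0.0},{"rx": 0,"ry": 0,"rz": 0,"dx": 0,"dy": 0,"dz": 0.04,"fingers": 0.0},{"rx": 0,"ry": 0,"rz": 0,"dx": 0,"dy": 0,"dz": 0,"fingers": 0.0}])

```text
time_s: 14.35
position: [0.5594, -0.1004, 0.1361]
tool_rot: [[0.937, 0.349, -0.009], [0.349, -0.937, 0.004], [-0.007, -0.006, -1.0]]
ft_force: [0.4, 0.6, 0.6]
grip_width: -0.0002
gripper_force: 0.0
```

>>> arm_command(deltas=[{"rx": 0,"ry": 0,"rz": 0,"dx": 0,"dy": 0,"dz": 0.025,"fingers": 0.0},{"rx": 0,"ry": 0,"rz": 0,"dx": 0,"dy": 0,"dz": 0.025,"fingers": 0.0},{"rx": 0,"ry": 0,"rz": 0,"dx": 0,"dy": 0,"dz": 0.025,"fingers": 0.0},{"rx": 0,"ry": 0,"rz": 0,"dx": 0,"dy": 0,"dz": 0,"fingers": 0.0},{"rx": 0,"ry": 0,"rz": 0,"dx": 0,"dy": 0,"dz": 0,"fingers": 0.0}])

```text
time_s: 14.85
position: [0.5627, -0.1015, 0.0673]
tool_rot: [[0.937, 0.349, 0.002], [0.349, -0.937, -0.001], [0.002, 0.002, -1.0]]
ft_force: [-0.6, 0.5, -0.1]
grip_width: -0.0005
gripper_force: 0.0
```

>>> arm_command(deltas=[{"rx": 0,"ry": 0,"rz": 0,"dx": 0,"dy": -0.012,"dz": 0.006,"fingers": 0.0},{"rx": 0,"ry": 0,"rz": 0,"dx": -0.0018,"dy": -0.0135,"dz": 0,"fingers": 0.0},{"rx": 0,"ry": 0,"rz": 0,"dx": -0.0052,"dy": -0.0125,"dz": 0,"fingers": 0.0},{"rx": 0,"ry": 0,"rz": 0,"dx": -0.0083,"dy": -0.0108,"dz": 0,"fingers": 0.0},{"rx": 0,"ry": 0,"rz": 0,"dx": -0.0108,"dy": -0.0083,"dz": 0,"fingers": 0.0},{"rx": 0,"ry": 0,"rz": 0,"dx": -0.0125,"dy": -0.0052,"dz": 0,"fingers": 0.0},{"rx": 0,"ry": 0,"rz": 0,"dx": -0.0135,"dy": -0.0018,"dz": 0,"fingers": 0.0},{"rx": 0,"ry": 0,"rz": 0,"dx": -0.0135,"dy": 0.0018,"dz": 0,"fingers": 0.0},{"rx": 0,"ry": 0,"rz": 0,"dx": -0.0125,"dy": 0.0052,"dz": 0,"fingers": 0.0},{"rx": 0,"ry": 0,"rz": 0,"dx": -0.0108,"dy": 0.0083,"dz": 0,"fingers": 0.0},{"rx": 0,"ry": 0,"rz": 0,"dx": -0.0083,"dy": 0.0108,"dz": 0,"fingers": 0.0},{"rx": 0,"ry": 0,"rz": 0,"dx": -0.0052,"dy": 0.0125,"dz": 0,"fingers": 0.0}])

```text
time_s: 16.05
position: [0.4562, -0.1128, 0.0596]
tool_rot: [[0.937, 0.35, -0.001], [0.35, -0.937, 0.001], [-0.0, -0.001, -1.0]]
ft_force: [0.3, 4.5, -0.9]
grip_width: 0.0
gripper_force: 1.9
```

>>> arm_command(deltas=[{"rx": 0,"ry": 0,"rz": 0,"dx": -0.0018,"dy": 0.0135,"dz": 0,"fingers": 0.0},{"rx": 0,"ry": 0,"rz": 0,"dx": 0,"dy": 0.002,"dz": 0,"fingers": 0.0},{"rx": 0,"ry": 0,"rz": 0,"dx": 0,"dy": 0,"dz": 0,"fingers": 0.0},{"rx": 0,"ry": 0,"rz": 0,"dx": 0,"dy": -0.012,"dz": 0,"fingers": 0.0},{"rx": 0,"ry": 0,"rz": 0,"dx": 0,"dy": 0,"dz": 0,"fingers": 0.0},{"rx": 0,"ry": 0,"rz": 0,"dx": 0,"dy": 0,"dz": -0.04,"fingers": 0.0},{"rx": 0,"ry": 0,"rz": 0,"dx": 0,"dy": 0,"dz": -0.04,"fingers": 0.0},{"rx": 0,"ry": 0,"rz": 0,"dx": 0,"dy": 0,"dz": -0.04,"fingers": 0.0},{"rx": 0,"ry": 0,"rz": 0,"dx": 0,"dy": 0,"dz": -0.04,"fingers": 0.0},{"rx": 0,"ry": 0,"rz": 0,"dx": 0,"dy": 0,"dz": -0.04,"fingers": 0.0},{"rx": 0,"ry": 0,"rz": 0,"dx": 0,"dy": 0,"dz": -0.04,"fingers": 0.0},{"rx": 0,"ry": 0,"rz": 0,"dx": 0.03,"dy": -0.02,"dz": -0.02,"fingers": 0.0}])

```text
time_s: 17.25
position: [0.4772, -0.0888, 0.323]
tool_rot: [[0.938, 0.346, 0.004], [0.346, -0.938, -0.003], [0.003, 0.005, -1.0]]
ft_force: [0.7, -0.4, -0.3]
grip_width: 0.0002
gripper_force: 0.0
```

>>> arm_command(deltas=[{"rx": 0,"ry": 0,"rz": 0,"dx": 0.034,"dy": -0.022,"dz": 0,"fingers": 0.0},{"rx": 0,"ry": 0,"rz": 0,"dx": 0.034,"dy": -0.022,"dz": 0,"fingers": 0.0},{"rx": 0,"ry": 0,"rz": 0,"dx": 0.034,"dy": -0.022,"dz": 0,"fingers": 0.0},{"rx": 0,"ry": 0,"rz": 0,"dx": 0.034,"dy": -0.022,"dz": 0,"fingers": 0.0},{"rx": 0,"ry": 0,"rz": 0,"dx": 0.034,"dy": -0.022,"dz": 0,"fingers": 0.0},{"rx": 0,"ry": 0,"rz": 0,"dx": 0.034,"dy": -0.022,"dz": 0,"fingers": 0.0},{"rx": 0,"ry": 0,"rz": 0,"dx": 0,"dy": 0,"dz": 0,"fingers": 0.0},{"rx": 0,"ry": 0,"rz": 0,"dx": 0,"dy": 0,"dz": 0,"fingers": 0.0}])

```text
time_s: 18.05
position: [0.6224, 0.1082, 0.3186]
tool_rot: [[0.936, 0.351, -0.001], [0.351, -0.936, -0.0], [-0.001, -0.0, -1.0]]
ft_force: [0.4, -0.7, 0.0]
grip_width: -0.0003
gripper_force: 0.0
```

```bash
python3 look.py w4;python3 - <<'E'
from h import *
a=np.load("pics/w4.npz")
A=rect(a,.07,.45,.75,.0,.3,.00075);B=rect(a,.07,.66,.74,.10,.18,.0002)
cv2.imwrite("pics/r3.png",np.hstack([A[:400,:400],B[:400,:400]]))
E
```

```text
wheel_axis 0.85 [390. 307.] [ 0.5131 -0.1023  0.086 ]
spokes 0.67 [390. 310.] [ 0.506  -0.1096  0.079 ]
arrow 0.93 [273. 100.] [0.7103 0.1465 0.07  ]
arrow 0.51 [244. 189.] [0.597  0.1429 0.07  ]
worm_drive 0.83 [379. 292.] [ 0.5068 -0.106   0.028 ]
worm_drive 0.53 [241. 191.] [0.5836 0.1468 0.028 ]
figure 0.97 [ 91. 205.] [0.5019 0.3409 0.07  ]
figure 0.93 [110. 133.] [0.6071 0.336  0.07  ]
18.45 [0.62241563 0.10680658 0.31966321]
```

View pics/r3.png

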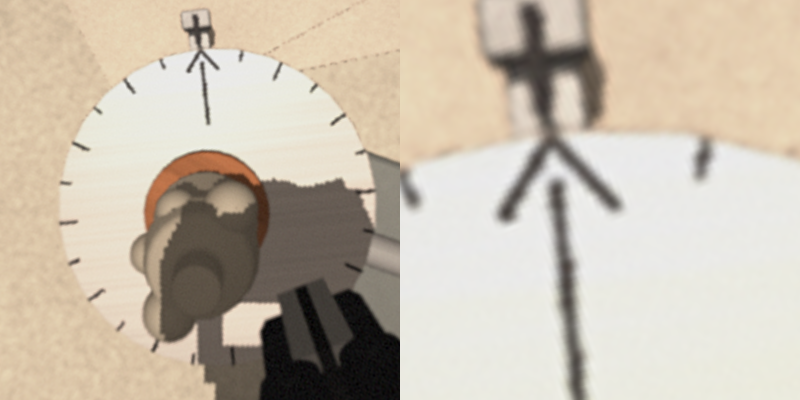

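The arrow tip (549,138) now stands at the tongue's lower end (543,125), within about 1 mm. I'll put numbers on the rest.

Run:
```python
from h import *
c=np.array([.595,.137])
for n in("w3","w4"):
    a=np.load(f"pics/{n}.npz")
    for nm,z,rs in(("tongue",.076,np.arange(.124,.145,.002)),("arrow",.07,np.arange(.08,.106,.002))):
        G=cv2.cvtColor(rect(a,z,.66,.75,.09,.2,.0002),cv2.COLOR_BGR2GRAY).astype(np.float32);out=[]
        g0=6.5 if nm=="tongue" or n=="w4" else 1.3
        for r in rs:
            t=np.radians(np.arange(g0-2.2,g0+2.2,.05));p=c+r*np.stack([np.cos(t),np.sin(t)],-1)
            m=cv2.remap(G,((.2-p[:,1])/.0002).astype(np.float32)[:,None],((.75-p[:,0])/.0002).astype(np.float32)[:,None],cv2.INTER_LINEAR).ravel()
            w=np.clip(np.median(m)-20-m,0,None) if nm=="arrow" else np.clip(110-m,0,None)
            out.append(np.degrees((w*t).sum()/w.sum()) if w.sum()>0 else np.nan)
        print(n,nm,np.round(out,2),np.nanmedian(out).round(2))
```

```text
w3 tongue [6.65 6.66 6.55 6.67 6.57 6.52 6.64 6.6  6.59 6.66 6.66] 6.64
w3 arrow [1.25 1.37 1.26 1.35 1.28 1.21 1.16 1.14 1.17 1.15 1.16 1.14 1.08] 1.17
w4 tongue [6.54 6.47 6.51 6.69 6.48 6.51 6.7  6.59 6.57 6.67 6.75] 6.57
w4 arrow [6.4  6.34 6.43 6.4  6.33 6.25 6.12 6.22 6.31 6.31 6.29 6.31 6.29] 6.31
```

Only 0.26° (0.5 mm) short, which counts as set. I'll back the hand away and hand in.

>>> arm_command(deltas=[{"rx": 0,"ry": 0,"rz": 0,"dx": -0.03,"dy": 0.02,"dz": -0.01,"fingers": 0.0},{"rx": 0,"ry": 0,"rz": 0,"dx": -0.03,"dy": 0.02,"dz": -0.01,"fingers": 0.0},{"rx": 0,"ry": 0,"rz": 0,"dx": -0.03,"dy": 0.02,"dz": -0.01,"fingers": 0.0},{"rx": 0,"ry": 0,"rz": 0,"dx": -0.03,"dy": 0.02,"dz": -0.01,"fingers": 0.0},{"rx": 0,"ry": 0,"rz": 0,"dx": 0,"dy": 0,"dz": 0,"fingers": 0.0},{"rx": 0,"ry": 0,"rz": 0,"dx": 0,"dy": 0,"dz": 0,"fingers": 0.0}])

```text
time_s: 19.05
position: [0.5379, -0.01, 0.3598]
tool_rot: [[0.938, 0.348, 0.001], [0.348, -0.938, -0.0], [0.001, 0.0, -1.0]]
ft_force: [0.3, -0.0, -0.1]
grip_width: 0.0002
gripper_force: 0.0
```

```bash
python3 -c "
from rig import env
print(env.close_job())"
```

```text
the job is handed in; nothing more can be done
None
```

The handwheel was wound anticlockwise until the platter's arrow stood about 0.3° short of the pointer tip (camera measurement), with the figure still standing and the hand clear above; the job was handed in at about 19 s.

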